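# Size a coffee-machine collar on the sprung step gauge and hang it on its peg

## Task

Take the metal collar that lies on the chopping board, slide it down over the stepped sizing cone until it stops, and press it level onto that step with a light steady push (about 5 to 10 newtons for half a second) so that the sprung cone just sinks, without forcing it to the bottom. Read which step it stopped on, then seat it level on the shoulder of the matching peg of the rack: top step thin peg, middle step middle peg, bottom step thick peg. Leave the two collars on the trivet, the mug and the canister alone.

Things in the scene. Friction and masses are not known exactly. Their poses are not given: they have to be found in the camera images.
- collar_a: aluminium adapter collar, a plain ring 54 mm outside diameter, 20 mm high; origin at the centre of its underside, z along its axis. The three collars look alike from outside but have bores of 27, 33 and 39 mm; which has which is not told by the name. Weighs about 40 to 90 g.
- collar_b: aluminium adapter collar, a plain ring 54 mm outside diameter, 20 mm high; origin at the centre of its underside, z along its axis. The three collars look alike from outside but have bores of 27, 33 and 39 mm; which has which is not told by the name. Weighs about 40 to 90 g.
- collar_c: aluminium adapter collar, a plain ring 54 mm outside diameter, 20 mm high; origin at the centre of its underside, z along its axis. The three collars look alike from outside but have bores of 27, 33 and 39 mm; which has which is not told by the name. Weighs about 40 to 90 g.
- board: bamboo chopping board, 240 x 180 x 12 mm (x, y, z), fixed; origin at the centre of its underside. Exactly one collar lies flat on it, within 60 mm of its centre: that is the one to size.
- trivet: wooden trivet slab, 100 x 200 x 12 mm, fixed; origin at the centre of its underside. The two other collars lie on it and stay there.
- gauge: foot of the sizing gauge, a dark steel disc 90 mm across and 14 mm thick, fixed; origin at the centre of its underside, on the axis of the cone.
- gauge_cone: upright stepped aluminium sizing cone on the gauge's axis; origin on the axis, level with the worktop while unpressed, z up. A collar slides freely past what is narrower than its bore and stops halfway down a flank. The cone is sprung: it starts to sink at about 1.5 N and yields 1 mm per 3 N, 4.5 mm in all, then it is on a hard bottom; it springs back when let go.
- cone_tip (a point): centre of the cone's flat nose, 12 mm across, 103 mm above the cone's origin; from there it widens to 24 mm diameter at 91 mm and stays 24 mm down to 83 mm.
- step_top (a point): on the axis, 81 mm above the cone's origin: where the underside of a 27 mm bore collar stops, on the flank that widens from 24 mm (at 83 mm) to 30 mm (at 79 mm); one engraved line below it.
- step_middle (a point): on the axis, 69 mm above the cone's origin: where the underside of a 33 mm bore collar stops, on the flank from 30 mm (at 71 mm) to 36 mm diameter (at 67 mm); two engraved lines below it.
- step_bottom (a point): on the axis, 57 mm above the cone's origin: where the underside of a 39 mm bore collar stops, on the flank from 36 mm (at 59 mm) to 42 mm diameter (at 55 mm); three engraved lines below it, then 42 mm down to 24 mm.
- rack: bamboo rack, base 75 x 235 x 15 mm, fixed, with three upright wooden pegs in a row along its y axis, 80 mm apart, each rising 36 mm above the base. From the base up: thick foot 12 mm high, 4 mm sloping shoulder, 12 mm straight, 8 mm tapered nose (12 mm narrower at the top). Origin at the centre of the base's underside.
- peg_thin (a point): on the axis of the thin peg, 14 mm above the rack's base, 22 mm below the peg's top, at +80 mm y of the rack: where the underside of the 27 mm bore collar rests, halfway down the shoulder from 24 mm (above) to 30 mm diameter (below). For the collar that stops on the top step; a wider collar slips past the shoulder.
- peg_middle (a point): on the axis of the middle peg, 14 mm above the rack's base, 22 mm below the peg's top, at the centre (y = 0) of the rack: where the underside of the 33 mm bore collar rests, halfway down the shoulder from 30 mm (above) to 36 mm diameter (below). For the collar that stops on the middle step; a wider collar slips past the shoulder.
- peg_thick (a point): on the axis of the thick peg, 14 mm above the rack's base, 22 mm below the peg's top, at -80 mm y of the rack: where the underside of the 39 mm bore collar rests, halfway down the shoulder from 36 mm (above) to 42 mm diameter (below). For the collar that stops on the bottom step; a wider collar slips past the shoulder.
- mug: white mug, 80 mm across, 95 mm high, bystander; origin at the centre of its underside.
- canister: cream canister with black lid, 90 mm across, 130 mm high, bystander; origin at the centre of its underside.
Things that resemble listed ones, but are neither listed nor needed, are in the scene too. Leave any black or turquoise look-alike of the collar_c alone. Of the things shaped like the trivet, the wooden one is meant.

How it is judged:
By the outcome, as a careful person would: the job done as asked, in the order asked, and still so for the second after the job is handed in, with the robot touching nothing.
It also fails if it takes over 54 s, if anything falls off the work surface, if the arm or the gripper's body presses on something with over 40 N, if the wrist force passes 120 N, or if a joint passes its speed limit or range.

## Robot

A 6-joint arm with a two-finger parallel gripper is mounted at the origin on the work surface. World frame = base frame: x ahead of the robot, y to its left, z up, the work surface at z = 0. Lengths are in mm, angles in rad, forces in N, time in s.
With the tool pointing down it reaches from about 275 to 725 mm from the base axis. Payload 15.9 kg.
Tool frame: the origin (TCP) lies midway between the tips of the shut fingers; the grasp point (between the pads) lies 19 mm behind it (manip.grip_depth is the distance from the TCP to the grasp point, in mm); z points along the fingers, y is the line along which they close (so a half turn about z gives the same grasp; the last joint's range is limited). The gripper opens to 85 mm and grips with 20 to 120 N. Pads are 22 mm wide; open, the fingers measure 114 mm over their backs; the gripper's body (76 mm by 85 mm) begins 54 mm behind the grasp point. The pads swing forward as they close: fully open they stand 13 mm farther back than shut.
Start: joints at [-1.289, 0.213, -0.034, 1.323, 0, 1.571], TCP at [139.037, -480.265, 231.306] pointing down, gripper open.
Joint ranges: [-2.98, 2.98], [-0.74, 1.72], [-1.14, 1.35], [-2.1, 2.04], [-1.57, 1.44], [-3.14, 3.14]. Speed limits (rad/s): [1.89, 1.89, 2.39, 2.57, 3.14, 3.14].

## Interface

Orientations are given as [roll, pitch, yaw] about the fixed x, y, z axes, in that order (R = Rz(yaw) Ry(pitch) Rx(roll)).
In Python, from plant import manip, optics gives the robot as it stands.
- The arm moves only by the tool move_arm, never from a script. Its argument "targets" is a list of rows, each a list of 5 numbers: the shift along the tool's x, y, z in m, then the turn about the tool's z in rad, then the finger opening in m, from 0 to 0.0854. A call has 1 to 12 rows; each row is the pose to reach, as a shift and turn from the pose commanded when the call began, along the tool's axes at that moment; what a row does not reach only later rows make up. A row lasts 1/8 s, in which the tool goes at most 62.5 mm and 10.7 degrees, less where a joint would pass 70% of its speed; a pose out of reach is approached as far as the arm can. A call with a gripper value outside its range is refused whole. The fingers move at their own pace and stop on an object; the grip force is fixed at half the most. Time passes only in rows, so rows that repeat a pose let the fingers close. It gives the time, the measured TCP pose, the force, the opening and the grip force at its end, in the units of the state.
- manip.read_state(): the state, without advancing time (a new reading comes with each control period).
- optics.camera(name): name is "side" or "top"; returns the picture (420x560x3 uint8, blue, green, red); there is no depth.
- optics.camera_params(name): a dict with "fx", "fy", "cx", "cy" (pixels), "extrinsics" (4x4, takes a point from world to camera coordinates). Camera axes: x right, y down, z forward; pixel columns grow to the right and rows downward; lengths in mm; the calibration is good to about 2 mm. A picture is of the moment at which its call begins. camera_params takes no time and is no camera call.
- manip.hand_in(): hands the job in; it is judged then, once.
The state is a dict: "t": time; "q": joint angles; "qvel": joint speeds; "effort": joint torques, N m; "tool_pos": TCP position; "tcp_rot": TCP orientation; "contact_force": force on the tool from outside, world axes, zero at the start; "ft_torque": the same for the moment, N m; "opening": opening from 0.0 (shut) to 1.0 (fully open); "gripper_force": force on a finger pad.
Only numpy, scipy, OpenCV 4.12 (cv2) and the standard library are available. Lean on these libraries where they do the work, as an engineer would, in place of code of your own. Each camera call takes 0.05 s, during which the arm holds its last target. There are 200 camera calls.

## Working session

There is one attempt and no reset: what is moved stays moved. The work goes in short steps, Python scripts to look and compute and a tool call to move; the robot and the scene stay as the last step left them, time stands still between calls to the robot, and variables do not carry over. Pictures are saved under pics/ and viewed, at most 10 in all, crops included, and the job is handed in when it is done.

Besides the shell and the picture viewer there is one more tool, called after "Emit:" by a JSON object that holds its "op" and its "data", one argument or row to a line. move_arm: Moves the arm, as the interface text tells. Its arguments: {"type":"object","properties":{"targets":{"type":"array"}},"required":["targets"]}

```bash
mkdir -p pics; python3 - <<'E'
from plant import manip, optics
import cv2
for n in("top","side"):
    cv2.imwrite(f"pics/{n}0.png",optics.camera(n)); p=optics.camera_params(n); print(n,p)
print(manip.read_state())
E
```

```text
top {'fx': 468.96193870641105, 'fy': 468.96193870641105, 'cx': 280.3554703986206, 'cy': 211.89340129746157, 'extrinsics': array([[-5.53849039e-03, -9.99911969e-01,  1.20573344e-02,
         8.35676570e+01],
       [-9.94606800e-01,  4.25949401e-03, -1.03629967e-01,
         6.16034663e+02],
       [ 1.03569486e-01, -1.25662604e-02, -9.94542835e-01,
         1.22783956e+03],
       [ 0.00000000e+00,  0.00000000e+00,  0.00000000e+00,
         1.00000000e+00]])}
side {'fx': 400.5932633111194, 'fy': 400.5932633111194, 'cx': 274.7426513522018, 'cy': 207.15531974263027, 'extrinsics': array([[ 9.95388433e-01, -9.42094571e-02,  1.80677933e-02,
        -5.95692621e+02],
       [-4.71741428e-02, -6.44746591e-01, -7.62939338e-01,
         1.22488414e+02],
       [ 8.35252490e-02,  7.58568660e-01, -6.46217549e-01,
         9.94954656e+02],
       [ 0.00000000e+00,  0.00000000e+00,  0.00000000e+00,
         1.00000000e+00]])}
{'t': 0.1, 'q': array([-1.28899146e+00,  2.13291575e-01, -3.49549670e-02,  1.32346369e+00,
       -1.72989341e-05,  1.57079903e+00]), 'qvel': array([ 0.00158408, -0.00188945,  0.00105463, -0.00026651, -0.00150519,
       -0.00100126]), 'effort': array([-2.42044633e-03, -6.87247324e+01,  4.87804627e+01,  1.22582688e-02,
       -1.29507744e-04,  1.23896865e-05]), 'tool_pos': array([ 138.9636122 , -480.01644614,  230.88973627]), 'tcp_rot': array([-3.14067874e+00,  1.73013950e-05,  2.81802180e-01]), 'contact_force': array([0.26459138, 0.52643082, 0.44821449]), 'ft_torque': array([ 0.01205764,  0.0372618 , -0.00709753]), 'gripper_force': 0.0, 'opening': 0.9994099796289342}
```

View pics/top0.png

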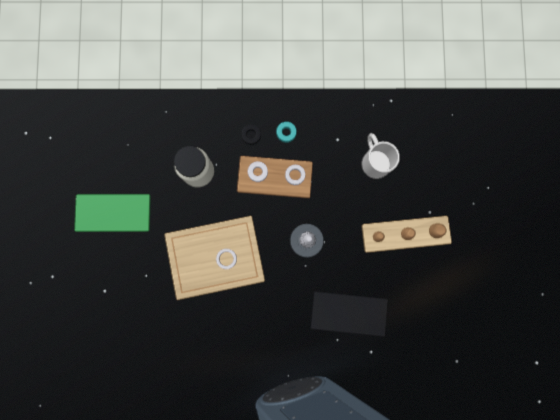

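View pics/side0.png

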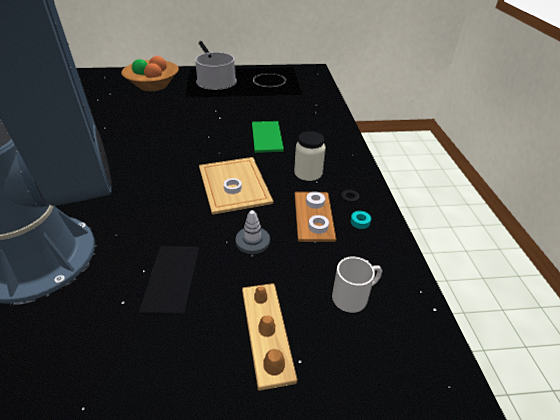

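Top view: the collar is on the board at about (227,259), the gauge at (307,240), and the pegs at (378,237), (408,233) and (438,230). Side view: the collar is at (233,185), the cone tip at (252,211), and the pegs at (261,294), (267,325) and (275,361). Next I'll measure these properly.

```bash
cat > h.py <<'E'
from plant import manip, optics
import cv2, numpy as np
P={n:optics.camera_params(n) for n in("top","side")}
def ray(n,uv):
    p=P[n];E=p["extrinsics"];R,t=E[:3,:3],E[:3,3]
    d=R.T@np.array([(uv[0]-p["cx"])/p["fx"],(uv[1]-p["cy"])/p["fy"],1]); return -R.T@t,d
def plane(n,uv,z):
    o,d=ray(n,uv); return (o+d*(z-o[2])/d[2])[:2]
def proj(n,X):
    p=P[n];E=p["extrinsics"];c=E[:3,:3]@np.array(X,float)+E[:3,3]
    return np.array([p["fx"]*c[0]/c[2]+p["cx"],p["fy"]*c[1]/c[2]+p["cy"]])
def blobs(mask,box,amin=15):
    x0,y0,x1,y1=box; m=np.zeros_like(mask); m[y0:y1,x0:x1]=mask[y0:y1,x0:x1]
    c,_=cv2.findContours(m,cv2.RETR_EXTERNAL,cv2.CHAIN_APPROX_NONE)
    return sorted([k for k in c if cv2.contourArea(k)>amin],key=cv2.contourArea,reverse=True)
def cen(c):
    m=cv2.moments(c); return np.array([m["m10"],m["m01"]])/m["m00"]
E
python3 - <<'E'
from h import *
I={n:cv2.imread(f"pics/{n}0.png") for n in P}
H={n:cv2.cvtColor(I[n],cv2.COLOR_BGR2HSV) for n in I}
r=np.set_printoptions(precision=1,suppress=True)
sil=lambda n,v=90:cv2.inRange(H[n],(0,0,v),(180,70,255))
for n,b in(("top",(205,240,250,280)),("side",(215,170,250,200))):
    c=blobs(sil(n),b); c=c[0]; print(n,"collar",cen(c),cv2.boundingRect(c),plane(n,cen(c),32),plane(n,cen(c),22))
for n,b in(("top",(285,220,330,262)),("side",(230,200,275,255))):
    for v in(40,90):
        for c in blobs(sil(n,v),b)[:2]: print(n,"gauge",v,cen(c),cv2.boundingRect(c),plane(n,cen(c),14),plane(n,cen(c),103))
for n,b in(("top",(355,210,460,257)),("side",(235,275,305,395))):
    w=cv2.inRange(H[n],(5,60,60),(30,255,255)); c=blobs(w,b)[0]
    R=cv2.minAreaRect(c); print(n,"rack",R[1], [plane(n,q,15) for q in cv2.boxPoints(R)],plane(n,R[0],15))
    d=cv2.inRange(H[n],(0,60,20),(20,255,145))
    for c in blobs(d,b)[:4]: print("peg",cen(c),cv2.boundingRect(c),plane(n,cen(c),45))
a=I["top"][205:300,150:460]; cv2.imwrite("pics/c1.png",np.vstack([cv2.resize(a,(800,245),interpolation=3),cv2.resize(I["side"][165:265,200:460],(800,308),interpolation=3)]))
E
```

```text
top collar [225.7 258.5] (215, 248, 22, 23) [492.7 226.4] [492.8 227.4]
side collar [232.3 185.5] (223, 178, 19, 16) [492.7 215. ] [492.4 228.2]
top gauge 40 [306.4 240. ] (290, 223, 36, 35) [541.3  10.1] [537.5  16.2]
top gauge 90 [306.3 240. ] (291, 225, 32, 31) [541.4  10.4] [537.5  16.4]
side gauge 40 [252.1 235.6] (235, 210, 35, 45) [540.7  18.9] [537.7 -72.2]
side gauge 90 [252.2 239.8] (236, 229, 33, 21) [540.1   3.3] [537.1 -85.9]
side gauge 90 [252.1 222.1] (244, 210, 17, 22) [543.2  71.1] [539.8 -26.4]
top rack (29.55260467529297, 88.45880126953125) [array([ 586.2, -138.1]), array([ 609.2, -379.5]), array([ 529. , -384.1]), array([ 506.5, -144.2])] [ 557.6 -261.2]
peg [406.  233.7] (361, 215, 91, 38) [ 555.5 -252.2]
side rack (104.32911682128906, 40.60783767700195) [array([ 503.5, -149. ]), array([ 596.7, -135.8]), array([ 605.2, -381. ]), array([ 530.1, -387.8])] [ 559.5 -276.7]
peg [273.6 365.6] (264, 351, 21, 24) [ 561.6 -358.8]
peg [266.5 328.1] (259, 317, 16, 20) [ 554.6 -278.9]
peg [260.2 296.1] (254, 288, 13, 16) [ 547.3 -199.6]
peg [277.6 382.6] (256, 283, 42, 108) [ 565.8 -391.3]
```

View pics/c1.png

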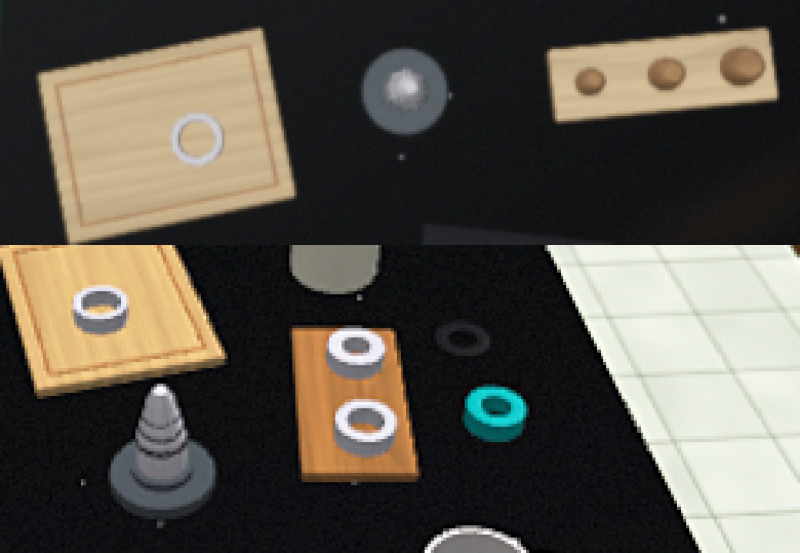

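The board collar's rim is much thinner than those on the trivet, so it has a wide bore. Estimated positions: collar (493,226), gauge axis (541,10), thick peg about (565,-342). The rack is yawed about 0.09. I'll move above the collar with the fingers closing along the rack's x axis.

Emit:
{"op": "move_arm", "data": {
  "targets": [
    [0.537,-0.579,0.13,-1.38,0.085],
    [0.537,-0.579,0.13,-1.38,0.085],
    [0.537,-0.579,0.13,-1.38,0.085],
    [0.537,-0.579,0.13,-1.38,0.085],
    [0.537,-0.579,0.13,-1.38,0.085],
    [0.537,-0.579,0.13,-1.38,0.085],
    [0.537,-0.579,0.13,-1.38,0.085],
    [0.537,-0.579,0.13,-1.38,0.085],
    [0.537,-0.579,0.13,-1.38,0.085],
    [0.537,-0.579,0.13,-1.38,0.085],
    [0.537,-0.579,0.13,-1.38,0.085],
    [0.537,-0.579,0.13,-1.38,0.085]
  ]
}}

```text
t: 1.6
tool_pos: [466.3, 171.4, 111.1]
tcp_rot: [-3.142, 0.0, 1.662]
contact_force: [0.4, -1.7, 0.5]
opening: 0.998
gripper_force: 0.0
```

Emit:
{"op": "move_arm", "data": {
  "targets": [
    [0.052,0.031,0.0,0,0.085],
    [0.052,0.031,0.04,0,0.085],
    [0.052,0.031,0.04,0,0.085],
    [0.052,0.031,0.04,0,0.085]
  ]
}}

```text
t: 2.1
tool_pos: [492.0, 223.4, 72.5]
tcp_rot: [-3.142, 0.0, 1.661]
contact_force: [0.2, 0.2, 0.4]
opening: 0.996
gripper_force: 0.0
```

```bash
python3 - <<'E'
from h import *
s=manip.read_state(); print(s["t"],s["tool_pos"],s["tcp_rot"])
a=optics.camera("top");b=optics.camera("side")
cv2.imwrite("pics/c2.png",np.hstack([cv2.resize(a[200:320,150:300],(400,320)),cv2.resize(b[80:220,150:325],(400,320))]))
E
```

```text
2.1 [491.97085678 223.3712183   72.52281981] [-3.14152717e+00  1.06322976e-04  1.66119382e+00]
```

View pics/c2.png

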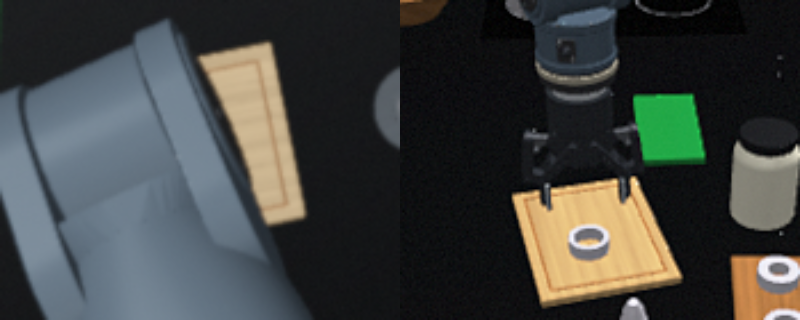

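The side view shows the gripper straddling the collar, with the fingers either side of it along x. I'll descend and close.

Emit:
{"op": "move_arm", "data": {
  "targets": [
    [0.0035,0.0,0.04,0,0.085],
    [0.0035,0.0,0.062,0,0.085],
    [0.0035,0.0,0.062,0,0.085],
    [0.0035,0.0,0.062,0,0.05],
    [0.0035,0.0,0.062,0,0.04],
    [0.0035,0.0,0.062,0,0.04],
    [0.0035,0.0,0.062,0,0.04],
    [0.0035,0.0,0.062,0,0.04]
  ]
}}

```text
t: 3.2
tool_pos: [492.7, 227.7, 11.7]
tcp_rot: [3.139, -0.001, 1.662]
contact_force: [-5.6, -2.4, 18.7]
opening: 0.619
gripper_force: 59.3
```

```bash
python3 - <<'E'
from h import *
s=manip.read_state(); print(s)
b=optics.camera("side")
cv2.imwrite("pics/c3.png",cv2.resize(b[110:215,180:290],(628,600),interpolation=3))
E
```

```text
{'t': 3.2, 'q': array([ 4.32921034e-01,  4.39489244e-01, -3.01398663e-01,  8.27230047e-01,
       -1.57655944e-04,  1.91298256e+00]), 'qvel': array([-0.00020329, -0.00077145,  0.00158742, -0.00010898,  0.00076428,
       -0.00141463]), 'effort': array([  0.54727608, -72.26614952,  38.56869221,  -2.58494608,
         0.21023435,  -0.11956012]), 'tool_pos': array([492.74502705, 227.67282013,  11.65842588]), 'tcp_rot': array([ 3.13901666e+00, -7.50205208e-04,  1.66153188e+00]), 'contact_force': array([-5.55207124, -2.38712241, 18.72152432]), 'ft_torque': array([-0.66434421,  1.01799796, -0.14179857]), 'gripper_force': 59.30414384230971, 'opening': 0.6185270785227229}
```

View pics/c3.png

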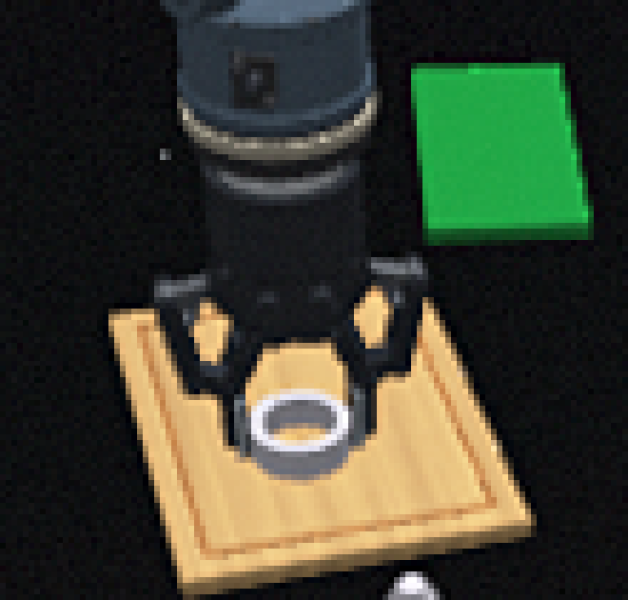

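Gripped: opening 0.62 and 59 N on the pads. The ring at crop (300,425) sits between the pads, and the fingertips touch the board at about collar-underside level. I'll lift and carry it above the cone.

Emit:
{"op": "move_arm", "data": {
  "targets": [
    [0,0,-0.06,0,0.04],
    [0,0,-0.12,0,0.04],
    [-0.05,0.006,-0.14,0,0.04],
    [-0.11,0.014,-0.14,0,0.04],
    [-0.17,0.022,-0.14,0,0.04],
    [-0.221,0.028,-0.14,0,0.04],
    [-0.221,0.028,-0.12,0,0.04],
    [-0.221,0.028,-0.12,0,0.04],
    [-0.221,0.028,-0.12,0,0.04]
  ]
}}

```text
t: 4.38
tool_pos: [539.9, 10.3, 130.6]
tcp_rot: [3.141, -0.0, 1.663]
contact_force: [0.3, 0.4, -0.8]
opening: 0.613
gripper_force: 63.5
```

```bash
python3 - <<'E'
from h import *
s=manip.read_state(); print(s["tool_pos"],s["tcp_rot"],s["contact_force"])
b=optics.camera("side");cv2.imwrite("pics/s4.png",b)
x,y,z=s["tool_pos"]
I=cv2.resize(b[140:260,190:310],(600,600),interpolation=3)
for X,c in(((x,y,z+20),(0,0,255)),((x,y,z),(0,255,0)),((541,10,103),(255,0,0)),((541,10,57),(255,0,0)),((541,10,14),(255,0,0))):
    p=proj("side",X);print(X,p); cv2.drawMarker(I,tuple(int(v) for v in (p-[190,140]+.5)*5),c,1,9,1)
cv2.imwrite("pics/c4.png",I)
E
```

```text
[539.91264855  10.31862185 130.59440097] [ 3.14072779e+00 -2.05831888e-05  1.66252064e+00] [ 0.27762876  0.35534006 -0.80177486]
(np.float64(539.9126485517362), np.float64(10.318621853834816), np.float64(150.59440096926957)) [250.92311289 196.81820112]
(np.float64(539.9126485517362), np.float64(10.318621853834816), np.float64(130.59440096926957)) [251.09238919 203.30108498]
(541, 10, 103) [251.76917582 212.02898091]
(541, 10, 57) [252.11537388 225.79307724]
(541, 10, 14) [252.42107447 237.94708033]
```

View pics/c4.png

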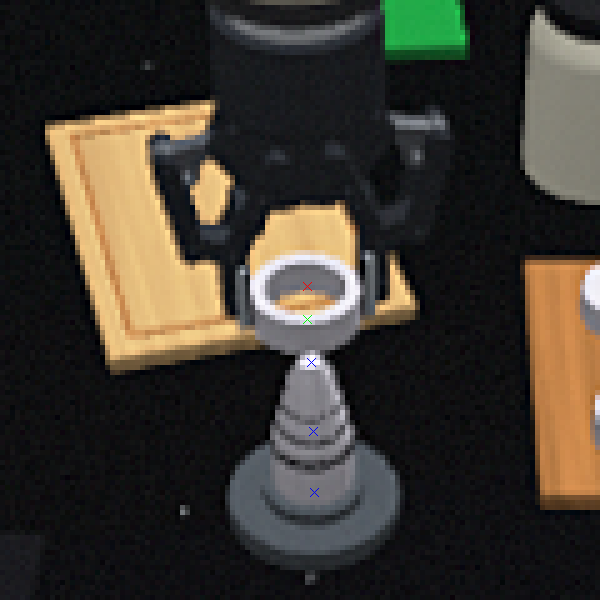

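The rim centre at crop (307,288) matches the prediction of (307,286). The cone tip at (311,360) and the disc also agree with (541,10). I'll shift about 1 mm and descend.

Emit:
{"op": "move_arm", "data": {
  "targets": [
    [0.0005,0.0013,0.02,0,0.04],
    [0.0005,0.0013,0.045,0,0.04],
    [0.0005,0.0013,0.045,0,0.04],
    [0.0005,0.0013,0.045,0,0.04]
  ]
}}

```text
t: 4.92
tool_pos: [541.5, 10.8, 85.9]
tcp_rot: [3.14, 0.0, 1.662]
contact_force: [0.2, -0.1, -0.7]
opening: 0.612
gripper_force: 63.5
```

Emit:
{"op": "move_arm", "data": {
  "targets": [
    [0,0,0.004,0,0.04],
    [0,0,0.006,0,0.04],
    [0,0,0.006,0,0.04]
  ]
}}

```text
t: 5.3
tool_pos: [540.9, 10.4, 78.6]
tcp_rot: [-3.142, -0.0, 1.662]
contact_force: [-0.1, 0.1, -0.7]
opening: 0.613
gripper_force: 63.5
```

Emit:
{"op": "move_arm", "data": {
  "targets": [
    [0,0,0.005,0,0.04],
    [0,0,0.009,0,0.04],
    [0,0,0.009,0,0.04]
  ]
}}

```text
t: 5.68
tool_pos: [540.6, 10.4, 69.1]
tcp_rot: [-3.141, -0.0, 1.662]
contact_force: [-0.5, 0.0, -0.7]
opening: 0.613
gripper_force: 63.5
```

Emit:
{"op": "move_arm", "data": {
  "targets": [
    [0,0,0.003,0,0.04],
    [0,0,0.005,0,0.04],
    [0,0,0.005,0,0.04]
  ]
}}

```text
t: 6.05
tool_pos: [540.8, 10.5, 64.4]
tcp_rot: [-3.141, -0.0, 1.662]
contact_force: [0.7, -0.3, -0.3]
opening: 0.612
gripper_force: 63.5
```

Emit:
{"op": "move_arm", "data": {
  "targets": [
    [0,0,0.003,0,0.04],
    [0,0,0.005,0,0.04],
    [0,0,0.005,0,0.04]
  ]
}}

```text
t: 6.42
tool_pos: [540.8, 10.4, 59.4]
tcp_rot: [-3.141, -0.0, 1.662]
contact_force: [0.1, -0.7, 0.0]
opening: 0.613
gripper_force: 63.5
```

It has passed the middle step without contact. I'll approach the bottom step in 1 mm moves.

Emit:
{"op": "move_arm", "data": {
  "targets": [
    [0,0,0.001,0,0.04],
    [0,0,0.002,0,0.04],
    [0,0,0.002,0,0.04]
  ]
}}

```text
t: 6.8
tool_pos: [541.1, 10.5, 57.7]
tcp_rot: [3.141, -0.0, 1.662]
contact_force: [1.0, -0.1, 0.5]
opening: 0.612
gripper_force: 63.6
```

Emit:
{"op": "move_arm", "data": {
  "targets": [
    [0,0,0.001,0,0.04],
    [0,0,0.001,0,0.04]
  ]
}}

```text
t: 7.05
tool_pos: [541.2, 10.5, 56.7]
tcp_rot: [3.141, -0.0, 1.662]
contact_force: [0.7, 1.4, 2.2]
opening: 0.61
gripper_force: 63.8
```

Emit:
{"op": "move_arm", "data": {
  "targets": [
    [0,0,0.001,0,0.04],
    [0,0,0.001,0,0.04]
  ]
}}

```text
t: 7.3
tool_pos: [541.2, 10.5, 55.8]
tcp_rot: [3.141, -0.0, 1.662]
contact_force: [1.5, 1.3, 4.7]
opening: 0.614
gripper_force: 64.0
```

Emit:
{"op": "move_arm", "data": {
  "targets": [
    [0,0,0.0007,0,0.04],
    [0,0,0.0007,0,0.04],
    [0,0,0.0007,0,0.04],
    [0,0,0.0007,0,0.04],
    [0,0,0.0007,0,0.04],
    [0,0,0.0007,0,0.04],
    [0,0,0.0007,0,0.04]
  ]
}}

```text
t: 8.18
tool_pos: [541.3, 10.5, 55.2]
tcp_rot: [3.141, -0.0, 1.662]
contact_force: [1.3, 1.0, 5.4]
opening: 0.609
gripper_force: 64.1
```

```bash
python3 - <<'E'
from h import *
s=manip.read_state(); print(s["tool_pos"],s["contact_force"],s["ft_torque"])
b=optics.camera("side");cv2.imwrite("pics/s5.png",b)
cv2.imwrite("pics/c5.png",cv2.resize(b[180:260,210:300],(675,600),interpolation=3))
E
```

```text
[541.2582296   10.51146271  55.17105419] [1.34389774 0.99920082 5.35277782] [ 0.38941127 -0.32577218 -0.02032047]
```

View pics/c5.png

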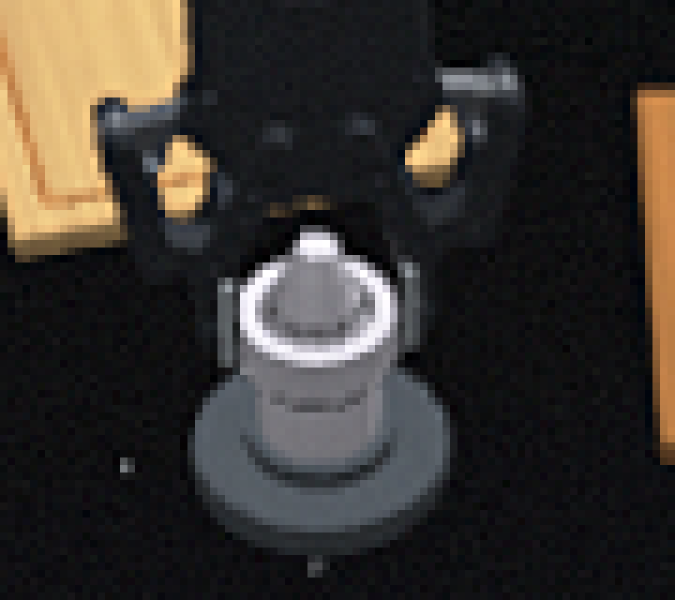

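The collar sits level on the bottom step. One engraved line shows below it at crop (320,400). The force is about 5.4 N, so I'll add a little and hold.

Emit:
{"op": "move_arm", "data": {
  "targets": [
    [0,0,0.0007,0,0.04],
    [0,0,0.0007,0,0.04],
    [0,0,0.0007,0,0.04],
    [0,0,0.0007,0,0.04],
    [0,0,0.0007,0,0.04],
    [0,0,0.0007,0,0.04],
    [0,0,0.0007,0,0.04]
  ]
}}

```text
t: 9.1
tool_pos: [541.4, 10.5, 54.6]
tcp_rot: [3.141, -0.0, 1.662]
contact_force: [0.4, 1.1, 6.6]
opening: 0.613
gripper_force: 64.2
```

Bottom step, so it goes on the thick peg. I'll lift off and carry it to the rack's -y end.

Emit:
{"op": "move_arm", "data": {
  "targets": [
    [0,0,-0.04,0,0.04],
    [0,0,-0.08,0,0.04],
    [-0.05,-0.001,-0.08,0,0.04],
    [-0.11,-0.002,-0.08,0,0.04],
    [-0.17,-0.004,-0.08,0,0.04],
    [-0.23,-0.005,-0.08,0,0.04],
    [-0.29,-0.007,-0.08,0,0.04],
    [-0.353,-0.008,-0.07,0,0.04],
    [-0.353,-0.008,-0.03,0,0.04],
    [-0.353,-0.008,-0.025,0,0.04],
    [-0.353,-0.008,-0.025,0,0.04]
  ]
}}

```text
t: 10.48
tool_pos: [564.9, -341.1, 79.7]
tcp_rot: [-3.141, -0.0, 1.662]
contact_force: [-0.8, 0.4, 0.6]
opening: 0.615
gripper_force: 65.0
```

```bash
python3 - <<'E'
from h import *
s=manip.read_state(); print(s["tool_pos"],s["tcp_rot"],s["contact_force"])
b=optics.camera("side");cv2.imwrite("pics/s6.png",b);b0=cv2.imread("pics/side0.png")
x,y,z=s["tool_pos"]
def cr(b,u=(222,305),pts=()):
    I=cv2.resize(b[u[1]:u[1]+100,u[0]:u[0]+100-33],(400,597),interpolation=3)
    for X,c in pts:
        p=proj("side",X); cv2.drawMarker(I,tuple(int(v) for v in (p-u+.5)*5.97),c,1,9,1)
    return I
u=(242,300)
pk=(565.3,-342); 
A=cr(b,u,[((x,y,z+20),(0,0,255)),((*pk,51),(255,0,0))])
B=cr(b0,u,[((*pk,51),(255,0,0)),((*pk,15),(0,255,0))])
cv2.imwrite("pics/c6.png",np.hstack([A,B]))
E
```

```text
[ 564.92470654 -341.08212597   79.66898193] [-3.14095600e+00 -4.88409850e-04  1.66249191e+00] [-0.76462754  0.35440025  0.60583391]
```

View pics/c6.png

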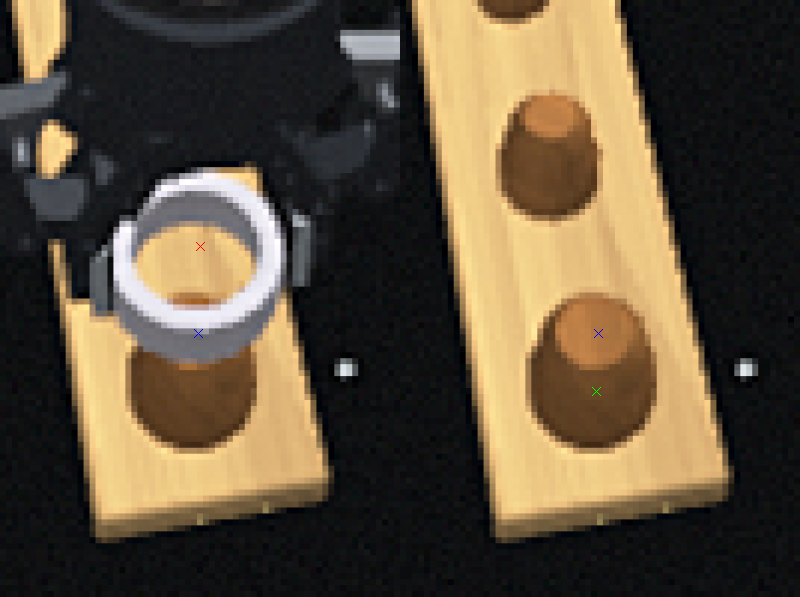

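The collar is level, with its rim centre at crop (198,249) against a predicted (200,247). The peg top at right-crop (599,332) is on its marker. The peg foot suggests it lies 1 mm or so towards -x and -y. I'll descend with force checks.

Emit:
{"op": "move_arm", "data": {
  "targets": [
    [-0.001,-0.0005,0.02,0,0.04],
    [-0.001,-0.0005,0.034,0,0.04],
    [-0.001,-0.0005,0.034,0,0.04]
  ]
}}

```text
t: 10.9
tool_pos: [564.4, -342.3, 45.0]
tcp_rot: [-3.141, -0.001, 1.662]
contact_force: [0.6, 0.7, 0.0]
opening: 0.614
gripper_force: 65.0
```

Emit:
{"op": "move_arm", "data": {
  "targets": [
    [0,0,0.002,0,0.04],
    [0,0,0.004,0,0.04],
    [0,0,0.004,0,0.04]
  ]
}}

```text
t: 11.28
tool_pos: [565.0, -342.7, 41.5]
tcp_rot: [3.141, -0.0, 1.662]
contact_force: [1.6, 2.8, 0.0]
opening: 0.611
gripper_force: 65.1
```

Emit:
{"op": "move_arm", "data": {
  "targets": [
    [0.0007,0.0003,0.0,0,0.04],
    [0.0007,0.0003,0.003,0,0.04],
    [0.0007,0.0003,0.003,0,0.04]
  ]
}}

```text
t: 11.65
tool_pos: [564.6, -342.1, 37.8]
tcp_rot: [-3.141, -0.0, 1.662]
contact_force: [0.2, 0.3, -0.1]
opening: 0.609
gripper_force: 65.1
```

Emit:
{"op": "move_arm", "data": {
  "targets": [
    [0,0,0.003,0,0.04],
    [0,0,0.006,0,0.04],
    [0,0,0.006,0,0.04]
  ]
}}

```text
t: 12.02
tool_pos: [564.7, -342.0, 31.8]
tcp_rot: [-3.141, -0.0, 1.662]
contact_force: [-0.1, 0.3, -0.8]
opening: 0.605
gripper_force: 65.1
```

Emit:
{"op": "move_arm", "data": {
  "targets": [
    [0,0,0.001,0,0.04],
    [0,0,0.002,0,0.04],
    [0,0,0.002,0,0.04]
  ]
}}

```text
t: 12.4
tool_pos: [564.9, -342.1, 30.2]
tcp_rot: [3.141, -0.0, 1.662]
contact_force: [-0.3, 0.5, -0.1]
opening: 0.61
gripper_force: 65.1
```

Emit:
{"op": "move_arm", "data": {
  "targets": [
    [0,0,0.001,0,0.04],
    [0,0,0.001,0,0.04]
  ]
}}

```text
t: 12.65
tool_pos: [565.1, -342.1, 29.4]
tcp_rot: [3.141, -0.0, 1.662]
contact_force: [0.7, 1.7, 2.6]
opening: 0.618
gripper_force: 65.3
```

Emit:
{"op": "move_arm", "data": {
  "targets": [
    [0,0,0.0005,0,0.04],
    [0,0,0.0005,0,0.04]
  ]
}}

```text
t: 12.9
tool_pos: [565.2, -342.1, 29.0]
tcp_rot: [3.141, 0.0, 1.662]
contact_force: [0.7, 0.8, 5.9]
opening: 0.611
gripper_force: 65.6
```

Emit:
{"op": "move_arm", "data": {
  "targets": [
    [0,0,0.0005,0,0.04],
    [0,0,0.0005,0,0.04],
    [0,0,0.0005,0,0.04]
  ]
}}

```text
t: 13.28
tool_pos: [565.3, -342.1, 28.7]
tcp_rot: [3.141, 0.0, 1.662]
contact_force: [-0.4, 1.2, 7.4]
opening: 0.61
gripper_force: 65.8
```

Emit:
{"op": "move_arm", "data": {
  "targets": [
    [0,0,0,0,0.065],
    [0,0,0,0,0.085],
    [0,0,0,0,0.085],
    [0,0,0,0,0.085],
    [0,0,-0.03,0,0.085],
    [0,0,-0.09,0,0.085],
    [0.06,0,-0.12,0,0.085],
    [0.12,0,-0.12,0,0.085],
    [0.18,0,-0.12,0,0.085],
    [0.2,0,-0.12,0,0.085]
  ]
}}

```text
t: 14.52
tool_pos: [546.3, -140.1, 148.6]
tcp_rot: [3.141, -0.0, 1.664]
contact_force: [-0.2, -0.9, -0.3]
opening: 0.993
gripper_force: 0.0
```

```bash
python3 - <<'E'
from h import *
np.set_printoptions(precision=1,suppress=True)
s=manip.read_state(); print(s["t"],s["tool_pos"],s["contact_force"],s["opening"])
b=optics.camera("side");a=optics.camera("top")
for n,im,B in(("side",b,(245,320,310,395)),("top",a,(415,205,460,255))):
    m=cv2.inRange(cv2.cvtColor(im,cv2.COLOR_BGR2HSV),(0,0,150),(180,60,255))
    c=blobs(m,B)
    if c:
        e=cv2.fitEllipse(c[0]); print(n,e,plane(n,e[0],49),proj(n,(565,-342,49)))
cv2.imwrite("pics/c7.png",np.hstack([cv2.resize(b[300:400,242:309],(400,597),interpolation=3),cv2.resize(a[195:270,410:460],(400,597),interpolation=3)]))
E
```

```text
14.525 [ 546.3 -140.1  148.6] [-0.2 -0.9 -0.3] 0.9931129018784406
side ((273.8766784667969, 357.0436706542969), (26.259244918823242, 27.907556533813477), 89.25257873535156) [ 563.4 -344.1] [274.6 355.9]
```

View pics/c7.png

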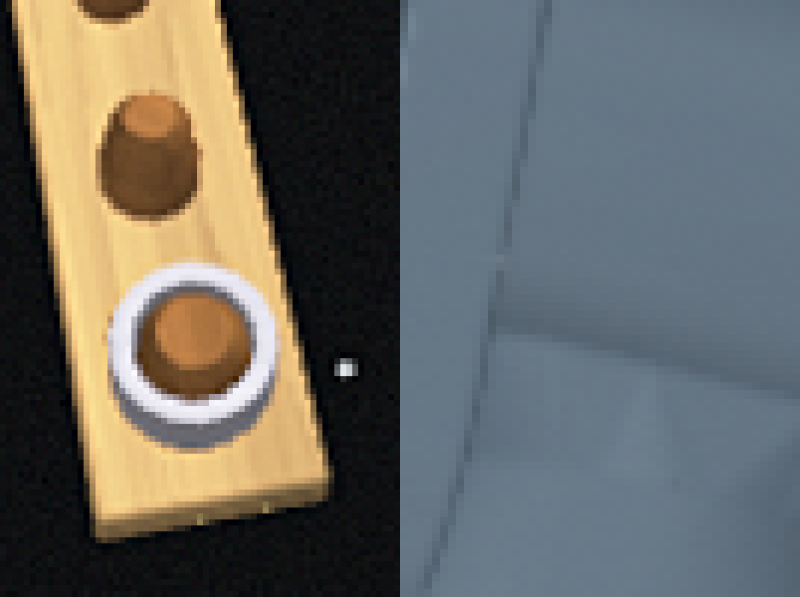

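The side view shows the ring around the thick peg, symmetric about it and level, with its rim centred at crop (192,343). The top view is blocked by the arm. The contact height of about 29 mm matches the shoulder, so I'm handing in.

```bash
python3 -c "
from plant import manip
print(manip.hand_in())"
```

```text
the job is handed in; nothing more can be done
None
```

The collar from the chopping board stopped on the bottom step (39 mm bore), was pressed there at about 5 to 7 N for over half a second, and now sits level on the thick peg's shoulder; the job was handed in at about 14.5 s.

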